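# Lock the battery cap on the bathroom lantern and switch it on

## Robot

A 6-joint arm with a two-finger parallel gripper is mounted at the origin on the work surface. World frame = base frame: x ahead of the robot, y to its left, z up, the work surface at z = 0. Lengths are in m, angles in rad, forces in N, time in s.
With the tool pointing down it reaches from about 0.35 to 0.975 m from the base axis. Payload 4.9 kg.
Tool frame: the origin (TCP) lies on the centre line of the jaws, within the pads' length; the fingertips stand 8 mm ahead of it and the grasp point (between the pads) lies 11 mm behind it; z points along the fingers, y is the direction in which the jaws open and shut (so a half turn about z gives the same grasp; the last joint's range is limited). The gripper opens to 85 mm and grips with 20 to 120 N. Pads are 22 mm wide; open, the fingers measure 114 mm over their backs; the gripper's body (76 mm by 85 mm) begins 54 mm behind the grasp point. The pads swing forward as they close: fully open they stand 13 mm farther back than shut.
Start: joints at [-1.344, 0.053, 1.613, -0, 1.476, -0.119], TCP at [0.212, -0.588, 0.239] pointing down, gripper open.
Joint ranges: [-3.01, 3.01], [-1.01, 2.22], [0.06, 2.58], [-1.02, 4.17], [0.09, 2.62], [-3.14, 3.14]. Speed limits (rad/s): [2.57, 2.57, 3.14, 3.14, 3.14, 3.14].

## Interface

Orientations are given as a rotation vector (axis times angle).
In Python, from station import get_obs, get_image, calibration, finish_job gives the robot as it stands. The module is installed in compiled form; this text tells all that it offers.
- The arm moves only by the shell command python3 -m jog 'ROWS' [FORCE]. ROWS is JSON, a list of rows, each a list of 7 numbers: the shift along the tool's x, y, z in cm, then the turn, a rotation vector about the tool's x, y, z in rad, then the closure in counts, from 0 (fully open) to 255 (shut). In form: [[dx, dy, dz, ax, ay, az, jaw], ...]. A call has 1 to 8 rows; each row is the pose to reach, as a shift and turn from the pose measured when the call began, along the tool's axes at that moment; what a row does not reach only later rows make up. A row lasts 1/12 s, in which the tool goes at most 41.7 mm and 7.16 degrees, less where a joint would pass 70% of its speed; a pose out of reach is approached as far as the arm can. A call with a gripper value outside its range is refused whole. The fingers move at their own pace and stop on an object; FORCE is the grip in N (left out, the last holds). Time passes only in rows, so rows that repeat a pose let the fingers close. It gives the time, the measured TCP pose, the force and the opening at its end, in the units of the state.
- get_obs(): the state, without advancing time (a new reading comes with each control period).
- get_image(name): name is "scene" or "top" or "wrist"; returns the picture (480x640x3 uint8, red, green, blue); there is no depth.
- calibration(name): a dict with "vfov" (degrees; the focal length in pixels is half the picture's height over the tangent of half this angle, whatever the lens; pixels are square), "cx", "cy" (the principal point, pixels), "dist_coeffs" ([k1, k2, p1, p2, k3] as OpenCV has them; the pictures are not rectified), "R" (3x3) and "t" (3): a world point X has camera coordinates R X + t. Camera axes: x right, y down, z forward; pixel columns grow to the right and rows downward; lengths in m; the calibration is good to about 2 mm. A picture is of the moment at which its call begins: read the wrist's pose just before it. calibration takes no time and is no camera call; for the wrist camera it gives the pose at the moment of the call.
- finish_job(): hands the job in, once; it reports no verdict.
The state is a dict: "t": time; "q": joint angles; "dq": joint speeds; "effort": joint torques, N m; "tool_pos": TCP position; "tool_rot": TCP orientation; "contact_force": force on the tool from outside, world axes, zero at the start; "wrist_torque": the same for the moment, N m; "opening": finger opening in m.
Only numpy, scipy, OpenCV 4.12 (cv2) and the standard library are available. Lean on these libraries where they do the work, as an engineer would, in place of code of your own. Each camera call takes 0.05 s, during which the arm holds its last target. There are 200 camera calls.

## Task

Close up the freshly loaded battery lantern: set the loose two-lugged cap on the battery mouth in its top, press it down and twist it until its lugs drop through the notches, then keep pressing against the spring and turn it clockwise (seen from above) to its stop so that it stays locked. Then flip the lantern's toggle switch fully over towards the lens. Let go of everything and leave the other things on the shelf where they are, standing as they were.

Things in the scene. Friction and masses are not known exactly. Their poses are not given: they have to be found in the camera images.
- lantern: White box lantern, 214 mm long (x), 114 mm wide (y), 105 mm high, fixed in a grey dock. Origin: centre of its underside; x points along it to the round steel-rimmed lens (92 mm) on its end, z up. In its flat top: the battery mouth, 40 mm from the origin towards the lens, and a toggle switch near the other end. The cap on it locks clockwise from above.
- lantern_mouth (a point): Centre of the mouth, level with the lantern's top; axes as the lantern's. A hole 60 mm across in an 8 mm thick rim, with two opposite notches at +x and -x, 21 mm wide, reaching 45 mm from the centre. With the disc pressed flat the lugs are 3 mm clear under the rim: the cap then turns 1.13 rad (65 degrees) clockwise from the notches to a hard stop; anticlockwise it is blocked after 5 degrees.
- contact_plate (a joint): Travel (m) of the sprung brass plate in the mouth, 0 = up, its top 6 mm below the lantern's top. The cap's foot pushes it down: 3 N to start, about 6 N at 0.010 m, where the cap's disc lies flat on the rim. When the turned cap is released the spring lifts it 3 mm, until the lugs bear under the rim and hold it.
- cap_center (a point): Centre of the loose white cap, half-way up: 27 mm above its underside (54 mm high, about 120 g, starts upright on its foot). x lies along the lugs and the grip bar, z up; a half turn makes no difference. Height of this point above the mouth point: 27 mm resting on the rim, lugs not in the notches; 21 mm dropped onto the plate; 11 mm disc pressed flat; 14 mm locked and released.
- cap: The same cap; origin: centre of its underside. Two opposite lugs (+x, -x) reach 36 mm from the axis, 16 mm wide, 5 mm thick, flush with the underside. Plug 55 mm across (tapering to 49 at the foot), 16 mm high; above it a disc 84 mm across, its top 24 mm above the underside; on the disc an upright grip bar 70 mm long (x), 16 mm wide (y), 30 mm high.
- switch (a joint): Angle of the steel toggle switch, rad: 0 = off, leaning 0.5 rad from upright away from the lens; 1.0 = on, leaning 0.5 rad towards the lens. It stays where it is left; about 1.5 N at its tip moves it.
- switch_tip (a point): Centre of the 16 mm ball at the tip of the toggle, 45 mm from its pivot; the stem is 10 mm thick. The pivot lies 4 mm above the lantern's top on its centre line, 120 mm from the mouth's centre on the side away from the lens; the toggle swings in the lantern's x-z plane.
- pump_center (a point): Bystander: stainless soap pump, 68 mm across, 170 mm high, on the ceramic tray; point 80 mm above its underside.
- tumbler: Bystander: white ceramic tumbler, 72 mm across, 95 mm high, on the tray (tray 120 x 260 x 20 mm); origin at its underside.
- scrubber: Bystander: dark grey silicone scrubber, 60 x 90 x 30 mm, lying on the shelf; origin at its underside.
- spray: Bystander: clear spray bottle with white trigger head, 72 mm across, 212 mm high; origin at its underside.
- soap_dish: Bystander: white ceramic soap dish with a bar of soap, 80 x 120 x 30 mm; origin at its underside.
- paper_roll: Bystander: standing toilet roll, 110 mm across, 100 mm high; origin at its underside.
- jar: Bystander: lidded glass jar, 80 mm across, 100 mm high; origin at its underside.
Things that resemble listed ones, but are neither listed nor needed, are in the scene too. There is more than one size of the cap; the job needs the smallest.

How it is judged:
On the way, in this order (a step that is already met when the one before it is completed fails the run):
1. the cap's lugs have dropped through the notches (z of cap_center in the frame of lantern_mouth below 0.0225 m and horizontal distance between cap_center and lantern_mouth below 0.006 m and angle between the x axis of cap_center and the x axis of lantern_mouth, either way round below 0.3 rad), for 0.1 s.
2. the cap is turned clockwise under the rim, at least 0.85 rad (z of cap_center in the frame of lantern_mouth below 0.0175 m and horizontal distance between cap_center and lantern_mouth below 0.005 m and angle between the x axis of cap_center and the x axis of lantern_mouth, either way round above 0.85 rad and angle between cap_center's own z axis and vertical below 0.1 rad), for 0.1 s.
3. the switch is flipped to on (value of joint switch above 0.75 rad), for 0.1 s.
At the end, for the whole second after the job is handed in: The cap sits level in the mouth (within 5 mm of its centre, its centre point less than 17.5 mm above the rim, tilt under 0.1 rad), turned at least 0.85 rad from the notches and at rest; the switch stands past 0.75 rad towards on (all of step 2 and value of joint switch above 0.75 rad and linear speed of cap below 0.01 m/s); the robot touches nothing.
It fails at once if a bystander is shifted by more than 30 mm (distance of any of pump_center, tumbler, scrubber, spray, soap_dish, paper_roll, jar from where it was at the start of the episode above 0.03 m).
It fails at once if a bystander is tipped over (angle between any of pump_center, tumbler, scrubber, spray, soap_dish, paper_roll, jar's own z axis and vertical above 0.5 rad).
It also fails if it takes over 51 s, if anything falls off the work surface, if the arm or the gripper's body presses on something with over 40 N, if the wrist force passes 120 N, or if a joint passes its speed limit or range.

## Working session

There is one attempt and no reset: what is moved stays moved. The work goes in short steps, Python scripts to look and compute and a shell command to move; the robot and the scene stay as the last step left them, time stands still between calls to the robot, and variables do not carry over. Pictures are saved under pics/ and viewed, about 8 in all and at most 12, crops included, and the job is handed in when it is done.

```bash
mkdir -p pics; cat > h.py <<'E'
import numpy as np,cv2
from station import get_obs,get_image,calibration,finish_job
from scipy.spatial.transform import Rotation as Rn
def K(c):
    f=240/np.tan(np.radians(c['vfov'])/2); return np.array([[f,0,c['cx']],[0,f,c['cy']],[0,0,1]])
def ray(c,px):
    p=cv2.undistortPoints(np.array(px,float).reshape(-1,1,2),K(c),np.array(c['dist_coeffs'])).reshape(-1,2)
    R=np.array(c['R']);t=np.array(c['t'])
    return -R.T@t,np.c_[p,np.ones(len(p))]@R
def onz(c,px,z):
    o,d=ray(c,px); return o+d*((z-o[2])/d[:,2])[:,None]
def proj(c,X):
    return cv2.projectPoints(np.array(X,float).reshape(-1,3),cv2.Rodrigues(np.array(c['R']))[0],np.array(c['t'],float),K(c),np.array(c['dist_coeffs']))[0].reshape(-1,2)
def save(n,name): 
    im=get_image(n)[:,:,::-1].copy(); cv2.imwrite('pics/'+name,im); return im
E
python3 - <<'E'
from h import *
for n in('scene','top'):
    save(n,n+'.png');c=calibration(n);print(n,c['vfov'],c['dist_coeffs'],-np.array(c['R']).T@c['t'])
print(get_obs())
E
```

```text
scene 50.370700703828575 [-0.01411053  0.          0.          0.          0.        ] [1.35778508 0.81400545 0.9685591 ]
top 55.89375267193521 [-0.02729073  0.          0.          0.          0.        ] [0.40431239 0.02374254 1.38435275]
{'t': 0.1, 'q': array([-1.34399531e+00,  5.33208919e-02,  1.61411020e+00, -1.18539625e-05,
        1.47598909e+00, -1.19010587e-01]), 'dq': array([ 4.69202567e-04, -2.21702016e-03, -3.20868505e-03, -5.90491849e-04,
        1.15434636e-03,  5.09121953e-05]), 'effort': array([ 3.11389640e-04, -3.94899452e+01, -3.71364605e+01, -8.02916747e-05,
        3.88686094e-03, -1.11772377e-05]), 'tool_pos': array([ 0.21172212, -0.58748697,  0.23819507]), 'tool_rot': array([-3.09295100e+00, -5.40184924e-01,  1.73048866e-04]), 'contact_force': array([ 0.88210438,  0.22596486, -0.74162552]), 'wrist_torque': array([0.02293394, 0.0601841 , 0.03505311]), 'opening': 0.0856579057052565}
```

View pics/scene.png

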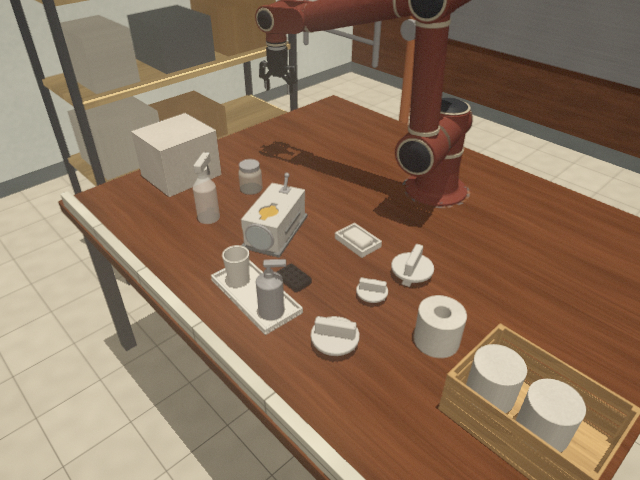

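View pics/top.png

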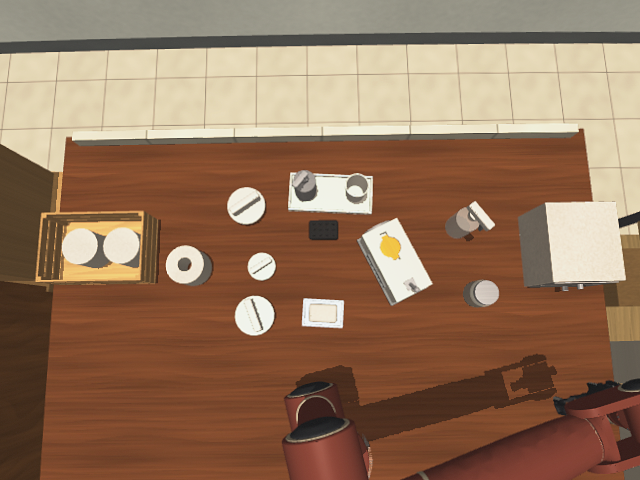

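Both views show three cap-like discs. In the top view they are at (246,206), (255,315) and (261,266). The one at (261,266) is clearly the smallest; in the scene view it is at (372,291). The lantern is at (395,262) with its mouth (brass) at (390,246) and its toggle at (411,287). I'll make one close crop montage and measure.

```bash
cat > m.py <<'E'
from h import *
t=cv2.imread('pics/top.png');s=cv2.imread('pics/scene.png')
ct,cs=calibration('top'),calibration('scene')
hsv=cv2.cvtColor(t,cv2.COLOR_BGR2HSV)
white=((hsv[...,1]<60)&(hsv[...,2]>90)).astype(np.uint8)
n,l,st,ce=cv2.connectedComponentsWithStats(white)
for p in[(246,206),(255,315),(261,266)]:
    i=l[p[1]-10:p[1]+10,p[0]-10:p[0]+10]; i=np.bincount(i[i>0]).argmax()
    cn=max(cv2.findContours((l==i).astype(np.uint8),0,2)[0],key=cv2.contourArea)
    X=onz(ct,cn.reshape(-1,2),.024)
    (c,r)=cv2.minEnclosingCircle(X[:,:2].astype(np.float32)); print('cap',p,c,'diam',2*r)
def brass(im):
    h=cv2.cvtColor(im,cv2.COLOR_BGR2HSV); m=((h[...,0]>15)&(h[...,0]<35)&(h[...,1]>150)&(h[...,2]>130)).astype(np.uint8)
    return m
for nm,im,c,b in(('top',t,ct,(360,420,215,280)),('scene',s,cs,(245,300,190,230))):
    m=brass(im);z=np.zeros_like(m);z[b[2]:b[3],b[0]:b[1]]=m[b[2]:b[3],b[0]:b[1]]
    M=cv2.moments(z,True);p=(M['m10']/M['m00'],M['m01']/M['m00']);print(nm,'brass',p,M['m00'],[onz(c,[p],h)[0].round(4) for h in(.105,.115,.125)])
rs=lambda im,x,y,w,h,k:cv2.resize(im[y:y+h,x:x+w],None,fx=k,fy=k,interpolation=cv2.INTER_CUBIC)
A=rs(t,350,210,90,100,4);B=rs(s,235,165,80,90,4);B=cv2.resize(B,(360,400))
C=rs(t,240,246,42,42,4);D=rs(s,350,270,45,42,4)
o=np.zeros((580,720,3),np.uint8);o[:400,:360]=A;o[:400,360:]=B;o[400:568,:168]=C;o[400:568,180:360]=D
cv2.imwrite('pics/crop.png',o)
E
python3 m.py
```

```text
cap (246, 206) (0.7533488869667053, 0.2502448856830597) diam 0.11899764090776443
cap (255, 315) (0.41786712408065796, 0.22180788218975067) diam 0.11834145337343216
cap (261, 266) (0.5635210871696472, 0.20176033675670624) diam 0.08540502935647964
top brass (390.0212121212121, 246.75454545454545) 330.0 [array([ 0.6034, -0.1774,  0.105 ]), array([ 0.6018, -0.1758,  0.115 ]), array([ 0.6002, -0.1742,  0.125 ])]
scene brass (268.0, 208.0) 1.0 [array([ 0.5949, -0.1916,  0.105 ]), array([ 0.6038, -0.1799,  0.115 ]), array([ 0.6126, -0.1683,  0.125 ])]
```

View pics/crop.png

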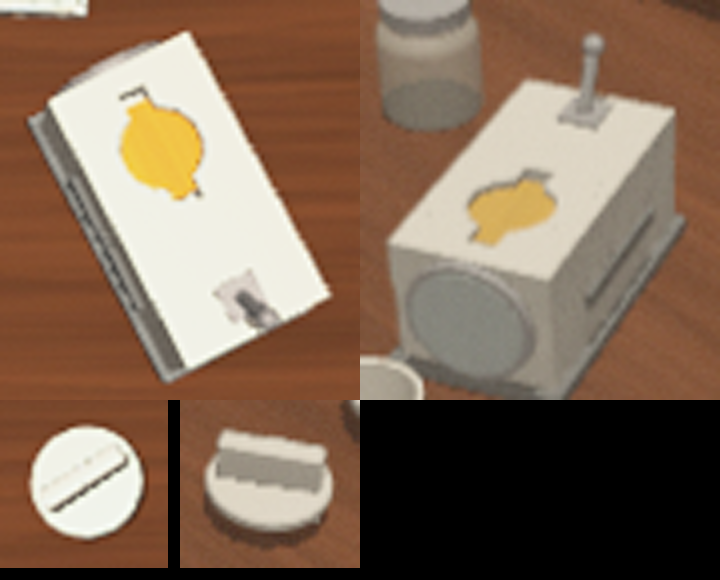

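```bash
cat > m2.py <<'E'
from h import *
t=cv2.imread('pics/top.png')
ct,cs=calibration('top'),calibration('scene')
T=np.array([(362,235.5),(397,218),(432.5,284),(395.5,302)]);S=np.array([(277,227.6),(241.2,219.7),(272.8,183),(305,189.3)])
P=[]
for a,b in zip(T,S):
    o1,d1=ray(ct,[a]);o2,d2=ray(cs,[b]);d1=d1[0];d2=d2[0]
    k=np.linalg.lstsq(np.c_[d1,-d2],o2-o1,rcond=None)[0]; x1=o1+k[0]*d1;x2=o2+k[1]*d2;P.append((x1+x2)/2);print(P[-1].round(4),np.linalg.norm(x1-x2).round(4))
g=t[...,0].copy(); m=np.zeros_like(g)
w=(t.min(2)>185).astype(np.uint8); n,l,st,ce=cv2.connectedComponentsWithStats(w); i=l[265,380]; print('comp',st[i])
cn=max(cv2.findContours((l==i).astype(np.uint8),0,2)[0],key=cv2.contourArea)
h=cv2.cvtColor(t,cv2.COLOR_BGR2HSV)
for z in(.105,.11,.115,.12):
    X=onz(ct,cn.reshape(-1,2),z)[:,:2]; r=cv2.minAreaRect((X*1000).astype(np.float32)); 
    print(z,r, onz(ct,[(390.02,246.75)],z-.006).round(4))
# cap bar: shaded side
sub=t[246:288,240:282].astype(int).min(2); 
mm=((sub<150)).astype(np.uint8); n,l,st,ce=cv2.connectedComponentsWithStats(mm)
for i in range(1,n):
    if 8<st[i,4]<150:
        ys,xs=np.where(l==i);X=onz(ct,np.c_[xs+240,ys+246],.04)[:,:2];u,sv,v=np.linalg.svd(X-X.mean(0));print('bar side',st[i],X.mean(0),np.degrees(np.arctan2(v[0,1],v[0,0])))
E
python3 m2.py
```

```text
[ 0.6378 -0.0984  0.1045] 0.0007
[ 0.6876 -0.2015  0.1027] 0.0004
[ 0.494  -0.2925  0.1043] 0.0022
[ 0.4471 -0.1868  0.1082] 0.0032
comp [ 363  218   69   84 2472]
0.105 ((569.6174926757812, -193.37001037597656), (218.0882568359375, 112.74195861816406), 25.702007293701172) [[ 0.6043 -0.1783  0.099 ]]
0.11 ((568.971435546875, -192.52151489257812), (217.2359161376953, 112.30133819580078), 25.702003479003906) [[ 0.6035 -0.1775  0.104 ]]
0.115 ((568.3253173828125, -191.6729736328125), (216.38360595703125, 111.8607177734375), 25.702003479003906) [[ 0.6028 -0.1767  0.109 ]]
0.12 ((567.6793212890625, -190.824462890625), (215.53123474121094, 111.42008972167969), 25.702014923095703) [[ 0.602 -0.176  0.114]]
bar side [13 14 19 14 29] [0.55911515 0.1966879 ] 123.13464902797551
```

```bash
cat > d.py <<'E'
import sys
from h import *
def delta(x,y,z,yaw):
    o=get_obs();R=Rn.from_rotvec(o['tool_rot']);a=np.radians(yaw)
    G=Rn.from_matrix(np.array([[np.cos(a),np.sin(a),0],[np.sin(a),-np.cos(a),0],[0,0,-1]]))
    print('t %.2f'%o['t'],'pos',o['tool_pos'].round(4),'yaw %.1f'%np.degrees(np.arctan2(*R.as_matrix()[1::-1,0])),'q6 %.2f'%o['q'][5],'F',o['contact_force'].round(1),'open %.4f'%o['opening'])
    print('row',(R.inv().apply(np.array([x,y,z])-o['tool_pos'])*100).round(2),(R.inv()*G).as_rotvec().round(3))
if __name__=='__main__': delta(*map(float,sys.argv[1:]))
E
python3 d.py .5635 .2018 .22 123
```

```text
t 0.10 pos [ 0.2117 -0.5875  0.2382] yaw 19.8 q6 -0.12 F [ 0.9  0.2 -0.7] open 0.0857
row [ 59.85 -62.33   1.94] [-1.000e-03 -2.000e-03 -1.801e+00]
```

```bash
python3 -m jog '[[59.9,-62.3,1.9,0,0,-1.8,0],[59.9,-62.3,1.9,0,0,-1.8,0],[59.9,-62.3,1.9,0,0,-1.8,0],[59.9,-62.3,1.9,0,0,-1.8,0],[59.9,-62.3,1.9,0,0,-1.8,0],[59.9,-62.3,1.9,0,0,-1.8,0],[59.9,-62.3,1.9,0,0,-1.8,0],[59.9,-62.3,1.9,0,0,-1.8,0]]' 60; python3 d.py .5635 .2018 .22 123
```

```text
t: 0.77
tool_pos: [0.3477, -0.2816, 0.2315]
tool_rot: [-2.451, -1.964, -0.002]
contact_force: [1.5, -0.1, 0.2]
opening: 0.0857
t 0.77 pos [ 0.3477 -0.2816  0.2315] yaw 77.4 q6 -0.63 F [ 1.5 -0.1  0.2] open 0.0857
row [51.88 10.54  1.23] [ 0.    -0.002 -0.795]
```

```bash
python3 -m jog '[[51.9,10.5,1.2,0,0,-0.8,0],[51.9,10.5,1.2,0,0,-0.8,0],[51.9,10.5,1.2,0,0,-0.8,0],[51.9,10.5,1.2,0,0,-0.8,0],[51.9,10.5,1.2,0,0,-0.8,0],[51.9,10.5,1.2,0,0,-0.8,0],[51.9,10.5,1.2,0,0,-0.8,0],[51.9,10.5,1.2,0,0,-0.8,0]]'; python3 d.py .5635 .2018 .22 123
```

```text
t: 1.43
tool_pos: [0.4829, 0.0232, 0.2243]
tool_rot: [-1.489, -2.766, -0.002]
contact_force: [1.1, -1.1, -0.5]
opening: 0.0855
t 1.43 pos [0.4829 0.0232 0.2243] yaw 123.4 q6 -0.69 F [ 1.1 -1.1 -0.5] open 0.0855
row [10.47 16.56  0.46] [ 0.001 -0.001  0.007]
```

```bash
python3 -m jog '[[10.5,16.6,0.5,0,0,0,0],[10.5,16.6,0.5,0,0,0,0],[10.5,16.6,0.5,0,0,0,0],[10.5,16.6,0.5,0,0,0,0],[10.5,16.6,0.5,0,0,0,0],[10.5,16.6,0.5,0,0,0,0],[10.5,16.6,0.5,0,0,0,0]]'; python3 d.py .5635 .2018 .04 123
python3 - <<'E'
from h import *
c=calibration('wrist');im=save('wrist','w1.png');print(-np.array(c['R']).T@c['t'],np.array(c['R'])[2]);print(proj(c,[[.5635,.2018,.054]]))
E
```

```text
t: 2.02
tool_pos: [0.5634, 0.2036, 0.2184]
tool_rot: [-1.485, -2.766, 0.001]
contact_force: [-0.2, -0.0, -0.4]
opening: 0.0855
t 2.02 pos [0.5634 0.2036 0.2184] yaw 123.5 q6 -0.36 F [-0.2 -0.  -0.4] open 0.0855
row [-0.18 -0.07 17.84] [-0.001 -0.002  0.01 ]
[0.52578973 0.25905345 0.35317093] [ 0.14531544 -0.21972676 -0.96467796]
[[320.97142889 223.52723739]]
```

View pics/w1.png

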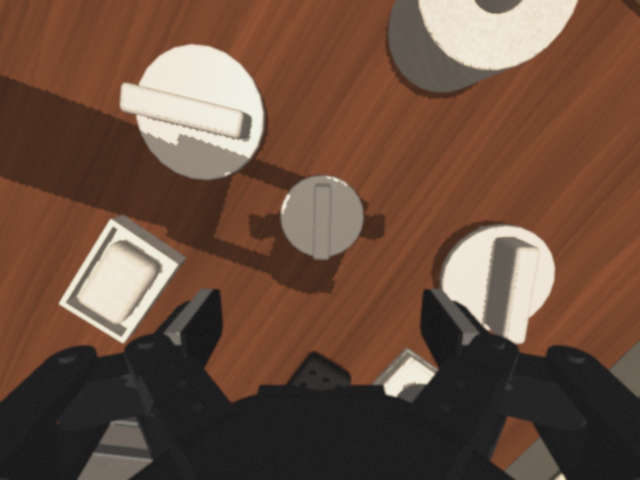

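The smallest cap is at (322,217) in the wrist view. Its bar is vertical in the image, so already along tool x.

```bash
python3 - <<'E'
from h import *
c=calibration('wrist')
print(onz(c,[(322,217)],.024).round(4)); print(onz(c,[(280,217),(364,217),(322,177),(322,257)],.022).round(4))
b=onz(c,[(322.5,184),(321.5,249)],.054);print(b.round(4),b.mean(0),np.linalg.norm(b[0]-b[1]),np.degrees(np.arctan2(*(b[0]-b[1])[1::-1])))
E
```

```text
[[0.5643 0.2011 0.024 ]]
[[0.529  0.1772 0.022 ]
 [0.6002 0.2243 0.022 ]
 [0.5424 0.2342 0.022 ]
 [0.5882 0.1651 0.022 ]]
[[0.5446 0.2316 0.054 ]
 [0.5774 0.1804 0.054 ]] [0.56099414 0.20600623 0.054     ] 0.06082985748626905 122.64868805489725
```

```bash
python3 d.py .5645 .201 .038 123; python3 -m jog '[[-0.27,-0.05,17,0,0,0.01,0],[-0.27,-0.05,17,0,0,0.01,0],[-0.27,-0.05,17,0,0,0.01,0],[-0.27,-0.05,17,0,0,0.01,0],[-0.27,-0.05,18,0,0,0.01,0],[-0.27,-0.05,18,0,0,0.01,0],[-0.27,-0.05,18,0,0,0.01,0]]'; python3 d.py .5645 .201 .038 123
```

```text
t 2.07 pos [0.5633 0.2025 0.2187] yaw 123.5 q6 -0.36 F [ 0.2  0.2 -0.3] open 0.0856
row [-0.21  0.04 18.07] [-0.001 -0.001  0.008]
t: 2.65
tool_pos: [0.5642, 0.1993, 0.0393]
tool_rot: [-1.503, -2.757, 0.001]
contact_force: [0.9, 0.2, 0.9]
opening: 0.0858
t 2.65 pos [0.5642 0.1993 0.0393] yaw 122.8 q6 -0.36 F [0.9 0.2 0.9] open 0.0858
row [0.13 0.11 0.13] [-0.001 -0.001 -0.003]
```

```bash
python3 -m jog '[[0.1,0.1,0.1,0,0,0,100],[0.1,0.1,0.1,0,0,0,255],[0.1,0.1,0.1,0,0,0,255],[0.1,0.1,0.1,0,0,0,255],[0.1,0.1,0.1,0,0,0,255],[0.1,0.1,0.1,0,0,0,255],[0.1,0.1,0.1,0,0,0,255],[0.1,0.1,0.1,0,0,0,255]]' 60;python3 d.py .5645 .201 .038 123
python3 - <<'E'
from h import *
save('wrist','w2.png')
E
```

```text
t: 3.32
tool_pos: [0.5652, 0.2009, 0.0393]
tool_rot: [-1.503, -2.758, -0.001]
contact_force: [0.2, -0.4, 4.5]
opening: 0.0146
t 3.32 pos [0.5652 0.2009 0.0393] yaw 122.8 q6 -0.36 F [ 0.2 -0.4  4.5] open 0.0146
row [ 0.04 -0.06  0.13] [ 0.    -0.001 -0.003]
```

View pics/w2.png

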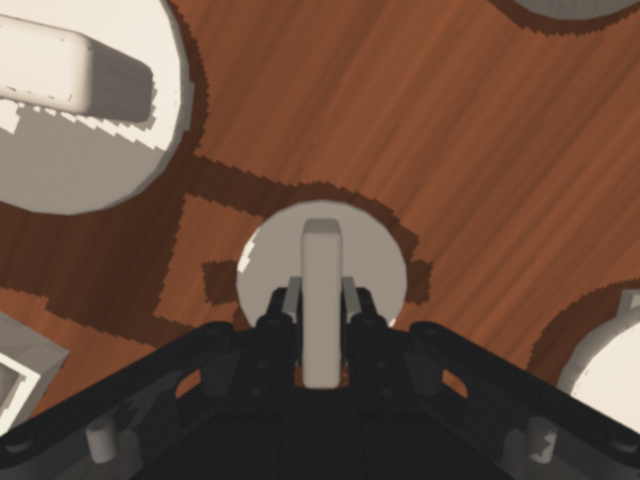

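```bash
python3 - <<'E'
from h import *
c=calibration('wrist');o=get_obs();R=Rn.from_rotvec(o['tool_rot'])
f=lambda px,z:(R.inv().apply(onz(c,px,z)-o['tool_pos'])*1000).round(1)
print('bar top ends',f([(322,237),(322,388)],.054));print('bar foot',f([(322,219)],.024))
print('disc l r top',f([(237,275),(407,275),(322,200)],.024))
E
python3 d.py .6045 -.1772 .22 25.7
```

```text
bar top ends [[ 34.4  -0.4 -14.7]
 [-32.5  -0.4 -14.8]]
bar foot [[34.8 -0.3 15.3]]
disc l r top [[  7.2 -41.3  15.3]
 [  7.2  40.7  15.3]
 [ 43.6  -0.3  15.3]]
t 3.37 pos [0.5652 0.2009 0.0393] yaw 122.8 q6 -0.36 F [-0.1  0.7  5.8] open 0.0151
row [-33.89 -17.19 -18.11] [-1.000e-03 -1.000e-03  1.695e+00]
```

```bash
python3 -m jog '[[0,0,-4,0,0,0,255],[0,0,-8,0,0,0,255],[0,0,-12,0,0,0,255],[0,0,-16,0,0,0,255],[-4,-2,-18,0,0,0.12,255],[-7,-3.6,-18,0,0,0.24,255],[-10,-5.2,-18,0,0,0.36,255],[-13,-6.7,-18,0,0,0.48,255]]'; python3 d.py .6045 -.1772 .22 25.7
```

```text
t: 4.03
tool_pos: [0.579, 0.0537, 0.2189]
tool_rot: [-2.122, -2.316, -0.0]
contact_force: [0.4, -0.4, -2.1]
opening: 0.0147
t 4.03 pos [0.579  0.0537 0.2189] yaw 95.0 q6 -0.12 F [ 0.4 -0.4 -2.1] open 0.0147
row [-23.23   0.53  -0.12] [-1.00e-03 -0.00e+00  1.21e+00]
```

```bash
python3 -m jog '[[-23.2,0.5,0,0,0,1.21,255],[-23.2,0.5,0,0,0,1.21,255],[-23.2,0.5,0,0,0,1.21,255],[-23.2,0.5,0,0,0,1.21,255],[-23.2,0.5,0,0,0,1.21,255],[-23.2,0.5,0,0,0,1.21,255],[-23.2,0.5,0,0,0,1.21,255],[-23.2,0.5,0,0,0,1.21,255]]'; python3 -m jog '[[0,0,0,0,0,0.25,255],[0,0,0,0,0,0.25,255],[0,0,0,0,0,0.25,255]]';python3 d.py .6045 -.1772 .22 25.7
python3 - <<'E'
from h import *
save('wrist','w3.png');
c=calibration('wrist');print(proj(c,[[.6045,-.1772,.105]]))
t=save('top','t3.png');s=save('scene','s3.png')
E
```

```text
t: 4.7
tool_pos: [0.6034, -0.1789, 0.217]
tool_rot: [-2.972, -1.009, 0.004]
contact_force: [0.7, 0.9, -1.7]
opening: 0.0148
t: 4.95
tool_pos: [0.6025, -0.1788, 0.2152]
tool_rot: [-3.075, -0.626, 0.008]
contact_force: [-0.3, 0.4, -2.2]
opening: 0.0149
t 4.95 pos [ 0.6025 -0.1788  0.2152] yaw 23.0 q6 0.76 F [-0.3  0.4 -2.2] open 0.0149
row [ 0.24 -0.07 -0.48] [-0.005  0.004 -0.047]
[[320.98922696 232.55907894]]
```

View pics/w3.png

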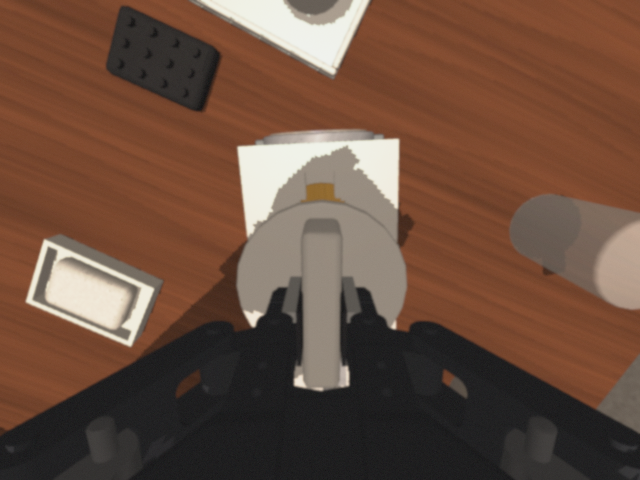

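```bash
python3 - <<'E'
from h import *
c=calibration('wrist')
im=cv2.imread('pics/w3.png');print(cv2.cvtColor(im,cv2.COLOR_BGR2HSV)[180:202:3,320]); 
X=onz(c,[(239,147),(399,140)],.105)[:,:2];d=X[1]-X[0];print(X,np.linalg.norm(d),'yaw',np.degrees(np.arctan2(d[1],d[0]))+90)
a=np.arctan2(d[1],d[0])+np.pi/2;u=np.array([np.cos(a),np.sin(a)]);print('mouth from edge',X.mean(0)-.067*u)
h=cv2.cvtColor(im,cv2.COLOR_BGR2HSV);m=((h[...,0]>12)&(h[...,0]<32)&(h[...,1]>150));m[:175]=0;m[215:]=0;m[:,:295]=0;m[:,345:]=0
ys,xs=np.where(m);print('brass',xs.min(),xs.max(),ys.min(),ys.max())
N=onz(c,[((xs.min()+xs.max())/2,183)],.105)[0,:2];print('notch at',N,'centre',N-.045*u)
E
```

```text
[[ 16  41 151]
 [ 16 125 139]
 [ 18 168 144]
 [ 18 169 143]
 [ 18 170 144]
 [ 18 166 144]
 [ 17 156 142]
 [ 14  47 124]]
[[ 0.63948482 -0.09852237]
 [ 0.68895749 -0.20110129]] 0.11388581658439988 yaw 25.747497028644446
mouth from edge [ 0.6038731  -0.17891703]
brass 307 338 184 200
notch at [ 0.63967859 -0.16337785] centre [ 0.59914632 -0.18292611]
```

```bash
python3 d.py .6031 -.1787 .15 25.7; python3 -m jog '[[0,0,2,-0.005,0.004,-0.047,255],[0.06,-0.02,4,-0.005,0.004,-0.047,255],[0.06,-0.02,6,-0.005,0.004,-0.047,255],[0.06,-0.02,6.5,-0.005,0.004,-0.047,255],[0.06,-0.02,6.5,-0.005,0.004,-0.047,255]]';python3 d.py .6031 -.1787 .145 25.7
```

```text
t 5.10 pos [ 0.603  -0.1786  0.2161] yaw 23.3 q6 0.76 F [-0.4  0.3 -1.3] open 0.0147
row [0.03 0.04 6.61] [-0.004  0.003 -0.042]
t: 5.52
tool_pos: [0.6017, -0.1773, 0.1485]
tool_rot: [-3.058, -0.709, 0.005]
contact_force: [-0.2, -0.4, -1.5]
opening: 0.015
t 5.52 pos [ 0.6017 -0.1773  0.1485] yaw 26.1 q6 0.71 F [-0.2 -0.4 -1.5] open 0.0150
row [0.07 0.19 0.35] [-0.003  0.002  0.007]
```

```bash
python3 -m jog '[[0.1,0.2,0,-0.003,0.002,0.005,255],[0.1,0.2,0.1,-0.003,0.002,0.005,255],[0.1,0.2,0.1,-0.003,0.002,0.005,255]]';python3 d.py .6031 -.1787 .138 25.7
```

```text
t: 5.77
tool_pos: [0.6042, -0.179, 0.1489]
tool_rot: [3.06, 0.702, 0.002]
contact_force: [-0.7, 0.2, -1.7]
opening: 0.0147
t 5.77 pos [ 0.6042 -0.179   0.1489] yaw 25.8 q6 0.71 F [-0.7  0.2 -1.7] open 0.0147
row [-0.09 -0.08  1.09] [ 0.002 -0.001  0.002]
```

Check near the mouth through the wrist and scene images while descending gently.

```bash
python3 -m jog '[[-0.1,0,0.3,0,0,0,255],[-0.1,0,0.6,0,0,0,255],[-0.1,0,0.9,0,0,0,255],[-0.1,0,1.1,0,0,0,255],[-0.1,0,1.1,0,0,0,255]]' 60;python3 d.py .6031 -.1787 .138 25.7
```

```text
t: 6.18
tool_pos: [0.6033, -0.1795, 0.1378]
tool_rot: [3.06, 0.702, 0.002]
contact_force: [-0.7, -0.8, 0.7]
opening: 0.0152
t 6.18 pos [ 0.6033 -0.1795  0.1378] yaw 25.8 q6 0.71 F [-0.7 -0.8  0.7] open 0.0152
row [ 0.01 -0.08 -0.02] [ 0.002 -0.001  0.002]
```

```bash
python3 -m jog '[[0,0,0.2,0,0,0,255],[0,0,0.4,0,0,0,255],[0,0,0.6,0,0,0,255],[0,0,0.6,0,0,0,255]]';python3 d.py .6031 -.1787 .128 25.7;  python3 -m jog '[[0,0,0.2,0,0,0,255],[0,0,0.35,0,0,0,255],[0,0,0.4,0,0,0,255],[0,0,0.4,0,0,0,255]]';python3 d.py .6031 -.1787 .128 25.7
```

```text
t: 6.52
tool_pos: [0.6035, -0.1796, 0.1319]
tool_rot: [3.06, 0.702, 0.003]
contact_force: [-0.9, 0.4, 2.9]
opening: 0.015
t 6.52 pos [ 0.6035 -0.1796  0.1319] yaw 25.8 q6 0.71 F [-0.9  0.4  2.9] open 0.0150
row [-0.   -0.1   0.39] [ 0.002 -0.001  0.002]
t: 6.85
tool_pos: [0.6037, -0.1796, 0.1283]
tool_rot: [3.06, 0.702, 0.003]
contact_force: [-1.5, 0.5, 5.1]
opening: 0.0151
t 6.85 pos [ 0.6037 -0.1796  0.1283] yaw 25.8 q6 0.71 F [-1.5  0.5  5.1] open 0.0151
row [-0.01 -0.11  0.03] [ 0.003 -0.002  0.002]
```

```bash
python3 -m jog '[[0,0,0.1,0,0,0,255],[0,0,0.1,0,0,0,255],[0,0,0.1,0,0,0,255]]' 90;python3 d.py .6031 -.1787 .127 25.7
```

```text
t: 7.1
tool_pos: [0.6038, -0.1797, 0.1284]
tool_rot: [3.06, 0.702, 0.003]
contact_force: [-3.5, 0.8, 7.6]
opening: 0.0143
t 7.10 pos [ 0.6038 -0.1797  0.1284] yaw 25.8 q6 0.71 F [-3.5  0.8  7.6] open 0.0143
row [-0.02 -0.12  0.14] [ 0.003 -0.001  0.002]
```

```bash
python3 -m jog '[[0,0,0.1,0,0,0.1,255],[0,0,0.1,0,0,0.2,255],[0,0,0.1,0,0,0.3,255],[0,0,0.1,0,0,0.4,255],[0,0,0.1,0,0,0.5,255]]';python3 d.py .6038 -.1797 .128 -39.3
```

```text
t: 7.52
tool_pos: [0.6041, -0.1802, 0.1284]
tool_rot: [3.138, -0.085, 0.005]
contact_force: [-2.1, 0.4, 5.9]
opening: 0.014
t 7.52 pos [ 0.6041 -0.1802  0.1284] yaw -3.1 q6 1.22 F [-2.1  0.4  5.9] open 0.0140
row [-0.03 -0.04  0.04] [ 0.001 -0.004  0.632]
```

```bash
python3 -m jog '[[0,0,0.1,0,0,0.1,255],[0,0,0.1,0,0,0.2,255],[0,0,0.1,0,0,0.3,255],[0,0,0.1,0,0,0.4,255],[0,0,0.1,0,0,0.5,255],[0,0,0.1,0,0,0.58,255],[0,0,0.1,0,0,0.63,255],[0,0,0.1,0,0,0.63,255]]';python3 d.py .6038 -.1797 .128 -39.3; python3 -c "
from h import *
print(get_obs()['wrist_torque'])
save('wrist','w4.png')"
```

```text
t: 8.18
tool_pos: [0.6055, -0.1793, 0.1284]
tool_rot: [-2.958, 1.054, -0.011]
contact_force: [1.9, 3.5, 5.8]
opening: 0.0143
t 8.18 pos [ 0.6055 -0.1793  0.1284] yaw -39.2 q6 1.85 F [1.9 3.5 5.8] open 0.0143
row [-0.11  0.13  0.04] [-0.003 -0.006  0.002]
[ 0.91041753 -0.26284479 -0.00835493]
```

View pics/w4.png

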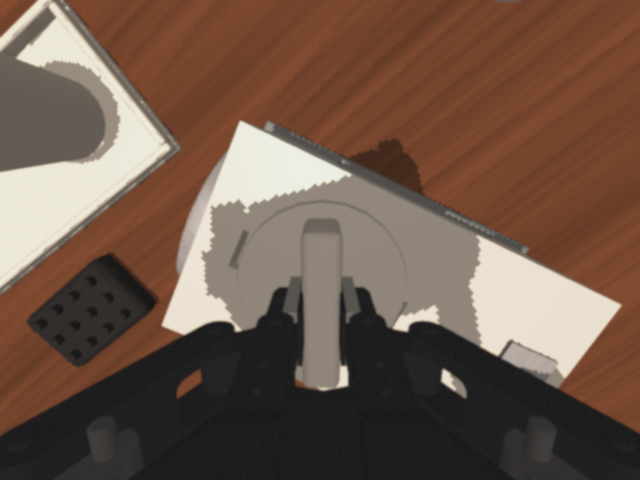

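```bash
python3 -m jog '[[0,0,0.1,0,0,0.04,255],[0,0,0.1,0,0,0.06,255],[0,0,0.1,0,0,0.06,255],[0,0,-0.1,0,0,0.02,255],[0,0,-0.3,0,0,0,255],[0,0,-0.3,0,0,0,255]]';python3 d.py .6038 -.1797 .131 -39.3;python3 -c "
from h import *
print(get_obs()['wrist_torque'])"
```

```text
t: 8.73
tool_pos: [0.6055, -0.1791, 0.1313]
tool_rot: [-2.959, 1.05, -0.011]
contact_force: [1.1, 2.8, 2.3]
opening: 0.0139
t 8.73 pos [ 0.6055 -0.1791  0.1313] yaw -39.1 q6 1.85 F [1.1 2.8 2.3] open 0.0139
row [-0.1   0.16  0.03] [-0.004 -0.006  0.004]
[ 0.46120341 -0.07180091  0.00391968]
```

```bash
python3 -m jog '[[0,0,0,0,0,0,120],[0,0,0,0,0,0,60],[0,0,0,0,0,0,0],[0,0,0,0,0,0,0],[0,0,-3,0,0,0,0],[0,0,-6,0,0,0,0],[0,0,-9,0,0,0,0],[0,0,-9,0,0,0,0]]';python3 d.py .5 -.2287 .22 25.7;python3 -c "
from h import *
a=save('wrist','w5.png');save('top','t5.png')
c=calibration('wrist')
m=np.array([.604,-.179]);u=np.array([np.cos(.4485),np.sin(.4485)]);p=m-.12*u;print('pivot',p)
for s in(-.5,.5): print(proj(c,[[*(p+u*.045*np.sin(s)),.109+.045*np.cos(s)]]))"
```

```text
t: 9.4
tool_pos: [0.6081, -0.1806, 0.2296]
tool_rot: [-2.96, 1.05, -0.03]
contact_force: [1.1, 0.2, 1.7]
opening: 0.0853
t 9.40 pos [ 0.6081 -0.1806  0.2296] yaw -39.1 q6 1.85 F [1.1 0.2 1.7] open 0.0853
row [-5.37 10.55  0.79] [ 0.004 -0.02  -1.13 ]
pivot [ 0.49586818 -0.23103372]
[[502.14847167 335.49126522]]
[[449.7794431  311.86979064]]
```

View pics/w5.png

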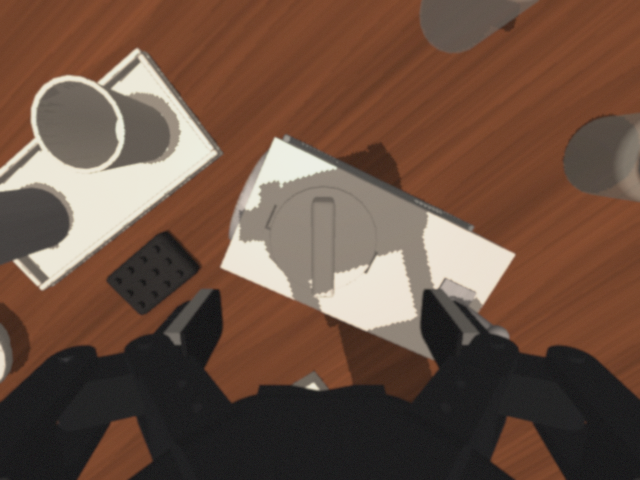

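The cap is locked: the bar at (322,245) is turned about 65° from the lantern axis and the disc is flush. The toggle ball at (500,335) matches the predicted (502,335). Next I'll shut the fingers and go behind the toggle.

```bash
python3 d.py .4418 -.257 .22 25.7;python3 -m jog '[[-2,4,0,0,0,-0.12,255],[-4,8,0,0,0,-0.24,255],[-5.4,12,0.8,0,-0.02,-0.4,255],[-5.4,14,0.8,0.004,-0.02,-0.5,255],[-8,18,0.8,0.004,-0.02,-1.13,255],[-8,18,0.8,0.004,-0.02,-1.13,255],[-8,18,0.8,0.004,-0.02,-1.13,255],[-8,18,0.8,0.004,-0.02,-1.13,255]]';python3 d.py .4418 -.257 .22 25.7
```

```text
t 9.50 pos [ 0.6058 -0.1796  0.2236] yaw -39.1 q6 1.85 F [-0.  -0.3 -0.7] open 0.0855
row [-7.86 16.35  0.21] [ 0.002 -0.012 -1.131]
t: 10.17
tool_pos: [0.4286, -0.2689, 0.2118]
tool_rot: [-3.098, -0.472, 0.014]
contact_force: [-0.8, 0.6, -0.2]
opening: 0.0004
t 10.17 pos [ 0.4286 -0.2689  0.2118] yaw 17.3 q6 0.56 F [-0.8  0.6 -0.2] open 0.0004
row [ 1.6  -0.75 -0.83] [-0.01   0.007 -0.146]
```

```bash
python3 -m jog '[[1.6,-0.7,0,-0.01,0.007,-0.12,255],[1.6,-0.7,0,-0.01,0.007,-0.146,255],[1.6,-0.7,3,-0.01,0.007,-0.146,255],[1.6,-0.7,6,-0.01,0.007,-0.146,255],[1.6,-0.7,7.2,-0.01,0.007,-0.146,255],[1.6,-0.7,7.2,-0.01,0.007,-0.146,255]]';python3 d.py .4418 -.257 .14 25.7;python3 -c "
from h import *
a=save('wrist','w6.png');s=save('scene','s6.png')
cv2.imwrite('pics/c6.png',np.hstack([cv2.resize(a[150:480,150:490],(400,400)),cv2.resize(s[130:260,220:350],(400,400))]))"
```

```text
t: 10.67
tool_pos: [0.4381, -0.2546, 0.1342]
tool_rot: [-3.055, -0.697, 0.01]
contact_force: [-0.1, 0.4, 0.0]
opening: 0.0001
t 10.67 pos [ 0.4381 -0.2546  0.1342] yaw 25.7 q6 0.45 F [-0.1  0.4  0. ] open 0.0001
row [ 0.23  0.37 -0.59] [-0.009  0.004 -0.   ]
```

View pics/c6.png

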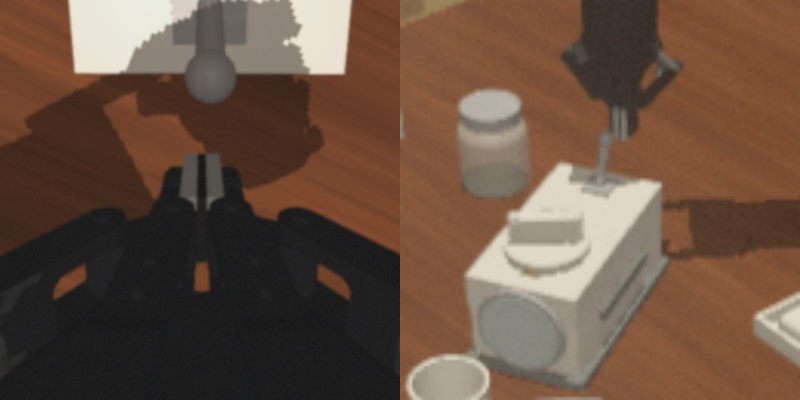

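The cap sits flat and locked. The fingers are right behind the ball, about 3 mm to one side. Now I push.

```bash
python3 d.py .4968 -.2306 .138 25.7; python3 -m jog '[[0,0.4,-0.4,0,0,0,255],[1.5,0.4,-0.4,0,0,0,255],[2.5,0.4,-0.4,0,0,0,255],[3.5,0.4,-0.4,0,0,0,255],[4.5,0.4,-0.4,0,0,0,255],[5.3,0.4,-0.4,0,0,0,255],[6.1,0.4,-0.4,0,0,0,255],[6.1,0.4,-0.4,0,0,0,255]]';python3 d.py .4968 -.2306 .138 25.7
```

```text
t 10.77 pos [ 0.4407 -0.2567  0.1392] yaw 25.7 q6 0.45 F [ 0.6 -1.4  0.8] open 0.0002
row [6.19 0.08 0.12] [-0.001  0.001 -0.   ]
t: 11.43
tool_pos: [0.498, -0.2336, 0.143]
tool_rot: [-3.062, -0.7, 0.003]
contact_force: [-2.1, -1.1, 1.5]
opening: 0.0003
t 11.43 pos [ 0.498  -0.2336  0.143 ] yaw 25.8 q6 0.55 F [-2.1 -1.1  1.5] open 0.0003
row [ 0.02 -0.33  0.5 ] [-0.001  0.002  0.001]
```

```bash
python3 -m jog '[[0.4,-0.3,0.3,0,0,0,255],[0.8,-0.3,0.3,0,0,0,255],[0.8,-0.3,0.3,0,0,0,255]]';python3 d.py .4968 -.2306 .138 25.7;python3 -c "
from h import *
a=save('wrist','w7.png');s=save('scene','s7.png')
cv2.imwrite('pics/c7.png',np.hstack([cv2.resize(a[50:380,150:490],(400,400)),cv2.resize(s[130:260,220:350],(400,400))]))"
```

```text
t: 11.68
tool_pos: [0.4998, -0.2326, 0.1423]
tool_rot: [3.054, 0.7, -0.027]
contact_force: [-24.4, -15.9, 15.3]
opening: -0.0002
t 11.68 pos [ 0.4998 -0.2326  0.1423] yaw 25.8 q6 0.56 F [-24.4 -15.9  15.3] open -0.0002
row [-0.17 -0.31  0.44] [0.004 0.019 0.002]
```

View pics/c7.png

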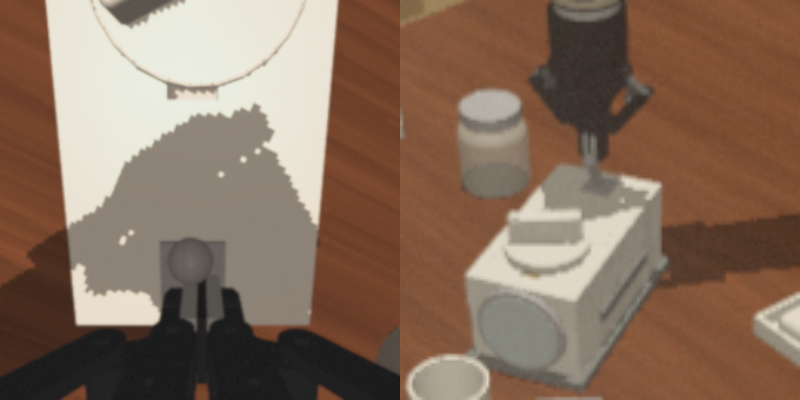

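The toggle is hard against its stop (about 33 N total). I'll back off, rise and verify.

```bash
python3 -m jog '[[-1,0,0,0,0,0,255],[-3,0,0,0,0,0,255],[-4.5,0,-1,0,0,0,255],[-6,0,-4,0,0,0,255],[-8,0,-8,0,0,0,255],[-9,0,-10,0,0,0,255],[-9,0,-10,0,0,0,255]]';python3 d.py .44 -.257 .22 25.7;python3 -c "
from h import *
t=save('top','t8.png');s=save('scene','s8.png')
c=calibration('scene');ct=calibration('top')
m=np.array([.604,-.179]);u=np.array([np.cos(.4485),np.sin(.4485)]);p=m-.12*u
for a in(-.5,.25,.5):
  X=[[*(p+u*.045*np.sin(a)),.109+.045*np.cos(a)]];print(a,'crop px',(proj(c,X)-[220,130])*400/130,(proj(ct,X)-[340,200])*4)
cv2.imwrite('pics/c8.png',np.hstack([cv2.resize(t[200:300,340:440],(400,400)),cv2.resize(s[130:260,220:350],(400,400))]))"
```

```text
t: 12.37
tool_pos: [0.4214, -0.2729, 0.2506]
tool_rot: [3.047, 0.694, -0.013]
contact_force: [0.1, -0.4, 1.3]
opening: 0.0003
t 12.37 pos [ 0.4214 -0.2729  0.2506] yaw 25.7 q6 0.41 F [ 0.1 -0.4  1.3] open 0.0003
row [ 2.41 -0.67  3.03] [ 0.014  0.012 -0.001]
-0.5 crop px [[205.57525791 138.96871832]] [[309.88860583 359.43014164]]
0.25 crop px [[192.41806566 151.27789754]] [[288.15972763 316.06801769]]
0.5 crop px [[188.33091421 159.98501856]] [[279.68523527 302.97453897]]
```

View pics/c8.png

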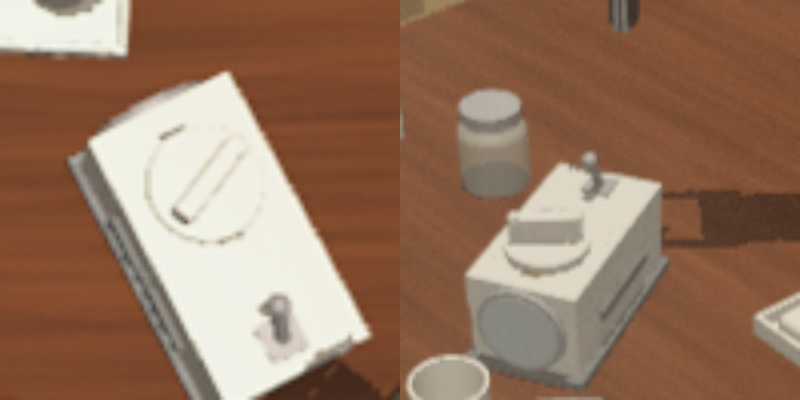

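The ball is at (278,302) in the top crop and (189,159) in the scene crop. Those match the fully-on predictions of (280,303) and (188,160). The cap sits flat at about 65° and the arm is clear.

```bash
python3 -m jog '[[0,0,0,0,0,0,255],[0,0,0,0,0,0,255],[0,0,0,0,0,0,255]]'; python3 -c "
from h import *
print(finish_job())"
```

```text
t: 12.72
tool_pos: [0.4204, -0.27, 0.2431]
tool_rot: [3.056, 0.699, -0.023]
contact_force: [0.7, -0.8, 0.1]
opening: -0.0002
the job is handed in; nothing more can be done
None
```

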